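# Refit a coin sorter's tube, then index it three clicks to the front and hold it

## Task

One place of the rotary coin sorter has lost its tube: slide whichever of the two loose chrome tubes fits over the bare spring post down onto its seat and let go of it, and put the other one in the black wallet tray. Then turn the sorter's knob clockwise (seen from above) three clicks, not running past the third, so that the refitted tube stands at the coin cup, and finish still gripping the knob there so that the carousel cannot turn while I fill the tube. Leave everything else where it is.

Things in the scene. Friction and masses are not known exactly. Their poses are not given: they have to be found in the camera images.
- tube_thin_mid (a point): Loose thin-walled chrome coin tube standing upright, open at both ends: 28 mm outside diameter, 22.4 mm bore, 50 mm tall, about 45 g. This is the one that fits over the post. The point is its centre, half-way up (25 mm above its foot); z runs along the tube.
- tube_thick_mid (a point): Loose thick-walled chrome coin tube standing upright, open at both ends: the same 28 mm outside and 50 mm height, but only a 15 mm bore, about 70 g; it is too narrow for the post and stays perched on its tip. The point is its centre, half-way up; z runs along the tube.
- post_seat (a point): Seat of the sorter's bare spring post: on the post's axis at deck level, 30 mm above the dresser, 85 mm from the knob's axis; turns with the carousel. Rigid post, 19 mm across, 28 mm tall, its top 7 mm tapering to 11 mm. A tube is home with its foot on the deck. Beside the post are flat caps 3 mm high; the nearest tubes (28 mm wide, tops 80 mm above the dresser) stand 74 mm away, axis to axis.
- knob_grip (a point): Black round ribbed knob on the sorter's upright spindle: 36 mm across, from 92 to 118 mm above the dresser, steel disc on top. The point is on its axis 106 mm above the dresser, where to grip it, at any angle, from above. It is fixed to the carousel and turns with it. The sorter's fixed round base is 216 mm across.
- carousel (a joint): Angle of carousel and knob, rad: 0 at the start, in a detent, growing clockwise seen from above. 14 spring detents (clicks), one every 0.449 rad, no end stop: first click 0.449, second 0.898, third 1.346. It resists by up to 0.12 N m, most at a quarter of a click; past half a click it is drawn on to the next. Let go, it settles in the nearest detent.
- front_stop (a point): Point on the sorter's fixed base frame, 30 mm above the dresser top and 85 mm from the knob's axis, on the side of the small round coin cup that juts from the base: the place where the post's seat stands at the third click.
- tray_bay (a point): Centre of the inner floor of the empty half of the black plastic wallet tray, 4 mm above the dresser top; this bay is about 102 mm (along x) by 132 mm (along y) inside. Its x and y axes are the tray's. The tray does not slide.
- tray: Black plastic wallet tray, 220 mm (its x) by 140 mm (its y), 26 mm high, walls 4 mm, floor 4 mm thick, with one cross wall in the middle; origin at the centre of its underside. The half on its -x side is empty, the +x half holds a card case.
- card_case: Flat aluminium card case 86 x 56 x 9 mm lying in the far half of the tray; leave it. Origin at the centre of its underside.
- key_dish: White ceramic ashtray with keys in it, 124 mm across, 38 mm high; leave it. Origin at the centre of its underside.
- paperweight: Glass paperweight dome 70 mm across, 38 mm high; leave it. Origin at the centre of its underside.
- cologne: Cologne bottle 36 x 56 mm, 108 mm tall, amber glass with a black cap; leave it. Origin at the centre of its underside.
- cufflink_tin: Small dark steel tin 60 x 45 x 18 mm; leave it. Origin at the centre of its underside.
- remote: Black remote control 160 x 44 x 16 mm lying to the left of the robot; leave it. Origin at the centre of its underside.

How it is judged:
By the outcome, as a careful person would: the job done as asked, in the order asked, and still so for the second after the job is handed in, while the arm keeps its last pose, push and grip.
It also fails if it takes over 70 s, if anything falls off the work surface, if the arm or the gripper's body presses on something with over 40 N, if the wrist force passes 120 N, or if a joint passes its speed limit or range.

## Robot

A 7-joint arm with a two-finger parallel gripper is mounted at the origin on the work surface. World frame = base frame: x ahead of the robot, y to its left, z up, the work surface at z = 0. Lengths are in mm, angles in rad, forces in N, time in s.
With the tool pointing down it reaches from about 425 to 950 mm from the base axis. Payload 4.7 kg.
Tool frame: the origin (TCP) lies midway between the tips of the shut fingers; the grasp point (between the pads) lies 19 mm behind it; z points along the fingers, y is the direction in which the jaws open and shut (so a half turn about z gives the same grasp; the last joint's range is limited). The gripper opens to 87 mm and grips with 3 to 60 N. Pads are 19 mm wide; open, the fingers measure 117 mm over their backs; the gripper's body (75 mm by 190 mm) begins 51 mm behind the grasp point.
Start: joints at [-1.135, 0.469, -0.049, 1.532, 0.024, 1.141, -0.082], TCP at [302.529, 603.428, 222.573] pointing down, gripper open.
Joint ranges: [-2.59, 2.59], [-0.33, 1.99], [-1.39, 1.29], [0.1, 2.45], [-1.04, 4.18], [0.21, 1.99], [-2.66, 2.66]. Speed limits (rad/s): [2.57, 2.57, 3.14, 3.14, 3.14, 3.14, 3.14].

## Interface

Orientations are given as a unit quaternion [x, y, z, w].
In Python, from station import * gives the robot as it stands.
- The arm moves only by the tool move_arm, never from a script. Its argument "increments" is text: rows parted by semicolons, each of 6 numbers parted by spaces: the shift along the tool's x, y, z scaled (see below), then the turn, a rotation vector about the tool's x, y, z scaled (see below). In form: dx dy dz ax ay az; .... A call has exactly 10 rows; each row shifts and turns the commanded pose from where the row before left it, along the tool's axes as they then stand; what a row does not reach is not made up. The controller multiplies each number of a shift by 0.5 m and each number of a turn by 6 degrees. A row lasts 1/10 s, in which the tool goes at most 50 mm and 8.59 degrees, less where a joint would pass 70% of its speed; a pose out of reach is approached as far as the arm can. A call with a number of a shift or a turn outside -1 to 1 is refused whole. A call with a gripper value outside its range is refused whole. "grip" is the closure in counts, from 0 (fully open) to 255 (shut), set as the call begins (left out, the last holds). The fingers move at their own pace and stop on an object; "newtons" is the grip in N (left out, the last holds). Time passes only in rows, so rows that do not move let the fingers close, or fill a call up. It gives the time, the measured TCP pose, the force and the opening at its end, in the units of the state.
- get_obs(): the state, without advancing time (a new reading comes with each control period).
- capture(name): name is "scene" or "top" or "wrist"; returns a dict with "pixels" (384x512x3 uint8, red, green, blue), "mtx" (3x3 intrinsics, pixels), "position" and "orientation" of the camera in the world; the wrist camera has in their place "mount" (4x4, takes a point from camera to tool coordinates, whose origin is the TCP and whose axes are the flange's). Camera axes: x right, y up, looking along -z (the intrinsics and any distortion apply to the point x, -y, -z); pixel columns grow to the right and rows downward; lengths in mm; the calibration is good to about 2 mm. The wrist camera is an equidistant fisheye: a pixel r from the principal point sees the ray r / f radians off the axis. A picture is of the moment at which its call begins: read the wrist's pose just before it. There is no depth.
- job_done(): hands the job in, once; it reports no verdict.
The state is a dict: "t": time; "joint_pos": joint angles; "dq": joint speeds; "joint_torque": joint torques, N m; "eef_pos": TCP position; "ee_rot": TCP orientation; "contact_force": force on the tool from outside, world axes, zero at the start; "ft_torque": the same for the moment, N m; "width": opening from 0.0 (shut) to 1.0 (fully open).
Only numpy, scipy, OpenCV 4.12 (cv2) and the standard library are available. Lean on these libraries where they do the work, as an engineer would, in place of code of your own. Each camera call takes 0.05 s, during which the arm holds its last target. There are 200 camera calls.

## Working session

There is one attempt and no reset: what is moved stays moved. The work goes in short steps, Python scripts to look and compute and a tool call to move; the robot and the scene stay as the last step left them, time stands still between calls to the robot, and variables do not carry over. Pictures are saved under pics/ and viewed, about 8 in all and at most 12, crops included, and the job is handed in when it is done.

Besides the shell and the picture viewer there is one more tool, called by a JSON object that holds its "op" and its "data", one argument or row to a line. move_arm: Moves the arm, as the interface text tells. Shifts and turns lie within -1 to 1; 1 stands for 0.5 m of shift or 6 degrees of turn. Its arguments: {"type":"object","properties":{"increments":{"type":"string"},"grip":{"type":"number"},"newtons":{"type":"number"}},"required":["increments"]}

```bash
mkdir -p pics; ls; cat > h.py <<'E'
from station import *
import numpy as np, cv2
from scipy.spatial.transform import Rotation as R
def save(c,n): cv2.imwrite('pics/'+n+'.png',c['pixels'][:,:,::-1])
def cam_pose(c,obs=None):
    if 'mount' in c:
        T=np.eye(4);T[:3,:3]=R.from_quat(obs['ee_rot']).as_matrix();T[:3,3]=obs['eef_pos'];M=T@np.array(c['mount']);return M[:3,:3],M[:3,3]
    return R.from_quat(c['orientation']).as_matrix(),np.array(c['position'])
def ray(c,uv,obs=None):
    Rm,p=cam_pose(c,obs);K=np.array(c['mtx'])
    x=(uv[0]-K[0,2])/K[0,0];y=(uv[1]-K[1,2])/K[1,1]
    if 'mount' in c:
        r=np.hypot(x,y);s=np.sin(r)/r if r>1e-9 else 1;d=np.array([x*s,y*s,np.cos(r)])
    else: d=np.array([x,y,1.])
    return p,Rm@np.array([d[0],-d[1],-d[2]])
def onz(c,uv,z,obs=None):
    p,d=ray(c,uv,obs);return p+d*(z-p[2])/d[2]
def proj(c,P,obs=None):
    Rm,p=cam_pose(c,obs);K=np.array(c['mtx']);q=Rm.T@(np.array(P)-p);q=np.array([q[0],-q[1],-q[2]])
    if 'mount' in c:
        r=np.hypot(q[0],q[1]);th=np.arctan2(r,q[2]);xy=q[:2]/max(r,1e-9)*th
    else: xy=q[:2]/q[2]
    return K[0,0]*xy[0]+K[0,2],K[1,1]*xy[1]+K[1,2]
E
python3 - <<'E'
from h import *
o=get_obs();print(o)
for n in('scene','top'):
    c=capture(n);save(c,n);print(n,{k:v for k,v in c.items() if k!='pixels'})
a=cv2.imread('pics/top.png');cv2.imwrite('pics/top2.png',cv2.resize(a,(800,600),interpolation=3))
E
```

```text
pics
{'t': 0.0, 'joint_pos': array([-1.13491188,  0.46946301, -0.04860371,  1.53368018,  0.02409275,
        1.14096706, -0.08231163]), 'dq': array([ 0.00044325,  0.00071125,  0.00173328, -0.00019437,  0.00106836,
        0.00159462,  0.00141622]), 'joint_torque': array([ 6.02215350e-04, -5.07973945e+01, -8.08914006e-02, -2.36159760e+01,
       -6.15867111e-02,  3.78040946e-02,  1.54516169e-04]), 'eef_pos': array([302.27603865, 602.87915625, 221.49072417]), 'ee_rot': array([ 2.30294072e-01,  9.73120603e-01, -9.46488106e-04, -1.93877251e-04]), 'contact_force': array([-0.60058672,  0.6877261 ,  0.05753445]), 'ft_torque': array([-0.01170866,  0.0077054 ,  0.00750744]), 'width': 0.998519371662559}
scene {'mtx': array([[435.91988113,   0.        , 258.99857242],
       [  0.        , 435.91988113, 188.42364568],
       [  0.        ,   0.        ,   1.        ]]), 'position': array([1237.66510449,  296.83006091, 1040.63442253]), 'orientation': array([0.18119772, 0.26230485, 0.77544857, 0.54501657])}
top {'mtx': array([[421.1967391 ,   0.        , 249.41854678],
       [  0.        , 421.1967391 , 190.84592093],
       [  0.        ,   0.        ,   1.        ]]), 'position': array([ 386.75996263,   20.46958902, 1219.87024083]), 'orientation': array([ 0.05936192, -0.04159386, -0.70460805,  0.70588498])}
```

View pics/top2.png

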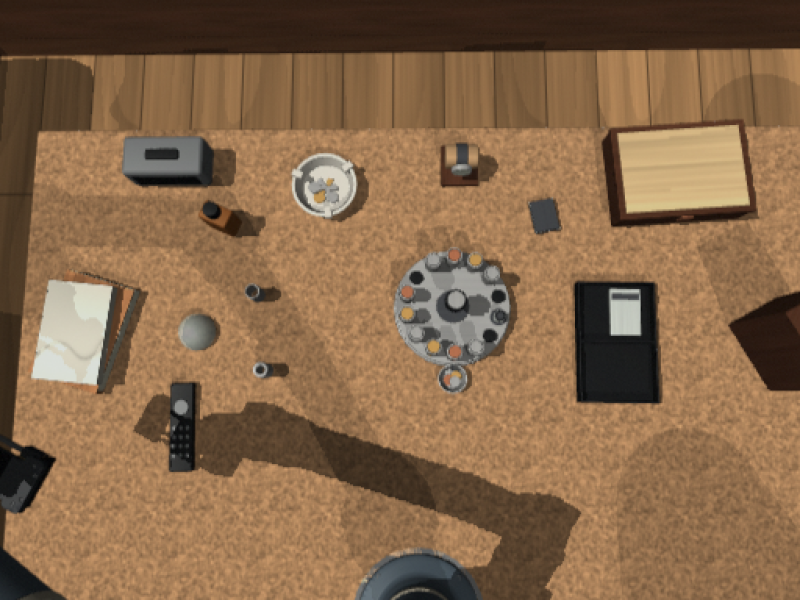

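View pics/scene.png

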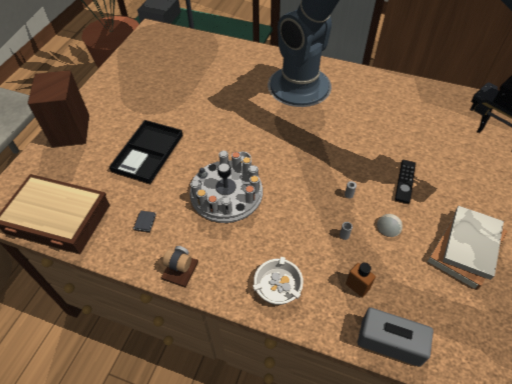

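The top view shows the sorter at (455,303), with the cup below it and the bare post at about (499,316). The loose tubes are at (252,293) and (261,370), and the tray bay is at (617,370). The scene view agrees.

```bash
python3 - <<'E'
from h import *
c=capture('top');f=.64
def q(n,u,v,z): print(n,onz(c,(u*f,v*f),z).round(1))
q('tubeA',252,291,50);q('tubeB',260,369,50);q('knob',456,298,118);q('post',499,316,50);q('cup',453,378,30);q('bay',617,372,4)
q('base',452,308,20)
for p in [(575,284),(655,283),(659,402),(579,402)]: q('tray',*p,26)
E
```

```text
tubeA [568.2 299.5  50. ]
tubeB [427.9 280.5  50. ]
knob [545.6 -63.4 118. ]
post [ 523.  -144.7   50. ]
cup [413.5 -63.2  30. ]
bay [ 425.9 -363.3    4. ]
base [541.2 -63.3  20. ]
tray [ 584.7 -287.5   26. ]
tray [ 586.5 -432.2   26. ]
tray [ 372.4 -427.9   26. ]
tray [ 371.9 -286.8   26. ]
```

```bash
cat >> h.py <<'E'
def go(x,y,z,yaw=None,n=10,o=None):
    """rows to bring TCP to xyz, jaw axis at yaw deg (mod 180), tool down; n rows"""
    o=o or get_obs();Rm=R.from_quat(o['ee_rot']).as_matrix();p=np.array(o['eef_pos'])
    cy=np.degrees(np.arctan2(Rm[1,1],Rm[0,1]));d=0 if yaw is None else (yaw-cy+90)%180-90
    print('tcp',p.round(1),'yaw',round(cy,2),'tilt deg',np.degrees(Rm[:2,2]).round(2),'F',np.round(o['contact_force'],1),'w',round(o['width'],3),'t',o['t'],'j',np.round(o['joint_pos'],2))
    s=(np.array([x,y,z])-p)/n;a=np.radians(-d/n);out=[]
    for i in range(n):
        out.append(' '.join('%.4f'%v for v in Rm.T@s/500)+' 0 0 %.3f'%(-d/n/6));Rm=Rm@R.from_rotvec([0,0,a]).as_matrix()
    print('; '.join(out))
E
python3 - <<'E'
from h import *
go(498,290,230,30)
E
```

```text
tcp [302.3 603.  221.8] yaw 63.37 tilt deg [-0.04 -0.08] F [0.5 0.1 0.2] w 0.999 t 0.15 j [-1.13  0.47 -0.05  1.53  0.02  1.14 -0.08]
-0.0630 -0.0384 -0.0016 0 0 0.556; -0.0652 -0.0347 -0.0016 0 0 0.556; -0.0671 -0.0308 -0.0016 0 0 0.556; -0.0688 -0.0269 -0.0016 0 0 0.556; -0.0702 -0.0228 -0.0016 0 0 0.556; -0.0714 -0.0187 -0.0016 0 0 0.556; -0.0724 -0.0145 -0.0016 0 0 0.556; -0.0731 -0.0103 -0.0016 0 0 0.556; -0.0736 -0.0060 -0.0016 0 0 0.556; -0.0738 -0.0017 -0.0016 0 0 0.556
```

{"op": "move_arm", "data": {
  "increments": "-0.063 -0.038 -0.0016 0 0 0.556; -0.065 -0.035 -0.0016 0 0 0.556; -0.067 -0.031 -0.0016 0 0 0.556; -0.069 -0.027 -0.0016 0 0 0.556; -0.07 -0.023 -0.0016 0 0 0.556; -0.071 -0.019 -0.0016 0 0 0.556; -0.072 -0.0145 -0.0016 0 0 0.556; -0.073 -0.010 -0.0016 0 0 0.556; -0.074 -0.006 -0.0016 0 0 0.556; -0.074 -0.002 -0.0016 0 0 0.556",
  "grip": 0
}}

```text
t: 1.15
eef_pos: [498.2, 288.9, 230.4]
ee_rot: [0.501, 0.865, -0.0, -0.0]
contact_force: [0.7, 0.9, -0.1]
width: 1.005
```

```bash
python3 - <<'E'
from h import *
o=get_obs();c=capture('wrist');save(c,'w1');print(o['eef_pos'],o['t'],c['mtx'],c['mount'])
print('A',proj(c,(568.2,299.5,50),o),'B',proj(c,(427.9,280.5,50),o))
a=cv2.imread('pics/w1.png');cv2.imwrite('pics/w1b.png',cv2.resize(a,(800,600),interpolation=3))
np.save('w1o.npy',[o['eef_pos'].tolist()+o['ee_rot'].tolist()])
E
```

```text
[498.18291169 288.90658514 230.41246587] 1.15 [[297.31863964   0.         257.2365081 ]
 [  0.         297.31863964 192.03821781]
 [  0.           0.           1.        ]] [[ 4.65659122e-04  9.53924741e-01  3.00045615e-01  8.25491349e+01]
 [ 9.99999762e-01 -2.91532774e-04 -6.25100570e-04  2.01882171e+00]
 [-5.08825769e-04  3.00045834e-01 -9.53924650e-01 -1.62046411e+02]
 [ 0.00000000e+00  0.00000000e+00  0.00000000e+00  1.00000000e+00]]
A (np.float64(309.50074402439134), np.float64(192.48762324752704)) B (np.float64(200.0516483079962), np.float64(149.15999285090334))
```

View pics/w1b.png

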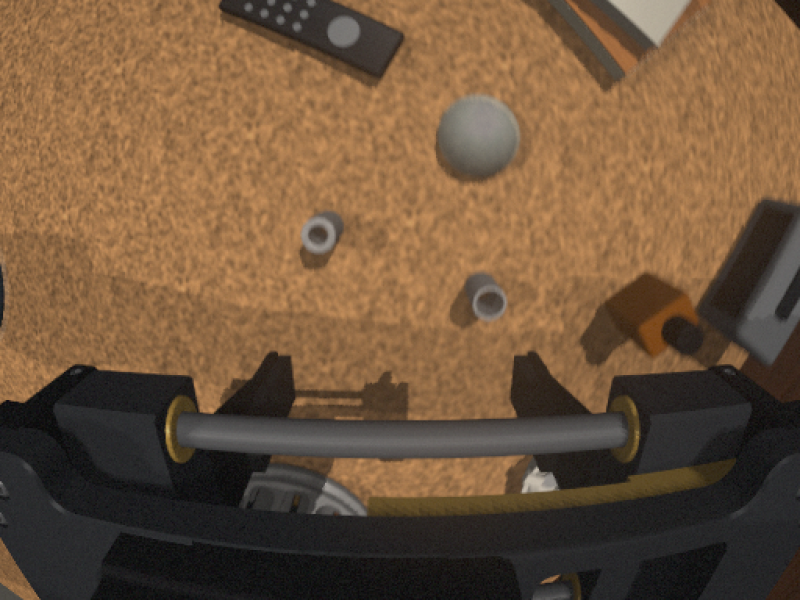

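The wrist view shows the thick tube on the left at (320,234), which is tube B. The thin one is on the right at (488,301), which is tube A.

```bash
python3 - <<'E'
from h import *
o=get_obs();c=capture('wrist');s=1/1.5625
for n,u,v in(('A',488,301),('B',320,234.5)): print(n,onz(c,(u*s,v*s),50,o).round(1))
A=onz(c,(488*s,301*s),50,o)
go(A[0],A[1],90,27)
E
```

```text
A [576.6 291.7  50. ]
B [438.3 274.6  50. ]
tcp [501.2 283.9 230.7] yaw 29.4 tilt deg [ 0.11 -0.18] F [-0.8 -0.8  0.7] w 0.997 t 1.25 j [-0.74  0.3   0.19  1.77 -0.06  1.07 -0.02]
-0.0059 0.0139 0.0282 0 0 0.040; -0.0059 0.0139 0.0282 0 0 0.040; -0.0058 0.0140 0.0282 0 0 0.040; -0.0058 0.0140 0.0282 0 0 0.040; -0.0057 0.0140 0.0282 0 0 0.040; -0.0057 0.0140 0.0282 0 0 0.040; -0.0056 0.0141 0.0282 0 0 0.040; -0.0055 0.0141 0.0282 0 0 0.040; -0.0055 0.0141 0.0282 0 0 0.040; -0.0054 0.0141 0.0282 0 0 0.040
```

```bash
python3 - <<'E'
from h import *
o=get_obs();c=capture('wrist');save(c,'w2');print(o['eef_pos'],o['t'])
a=cv2.imread('pics/w2.png')[120:230,170:350]
cv2.imwrite('pics/w2c.png',cv2.resize(a,None,fx=4,fy=4,interpolation=3))
t=capture('top');save(t,'t2');b=cv2.imread('pics/t2.png')[165:255,140:190];cv2.imwrite('pics/t2c.png',cv2.resize(b,None,fx=6,fy=6,interpolation=3))
w=cv2.resize(a,None,fx=4,fy=4,interpolation=3);b=cv2.resize(b,None,fx=5,fy=5,interpolation=3);b=b[:440]
im=np.zeros((450,720+260,3),np.uint8);im[:440,:720]=w;im[:b.shape[0],725:725+b.shape[1]]=b
cv2.imwrite('pics/m.png',cv2.resize(im,None,fx=.8,fy=.8,interpolation=cv2.INTER_AREA))
E
```

```text
[501.15221904 283.89369572 230.69406617] 1.25
```

View pics/m.png

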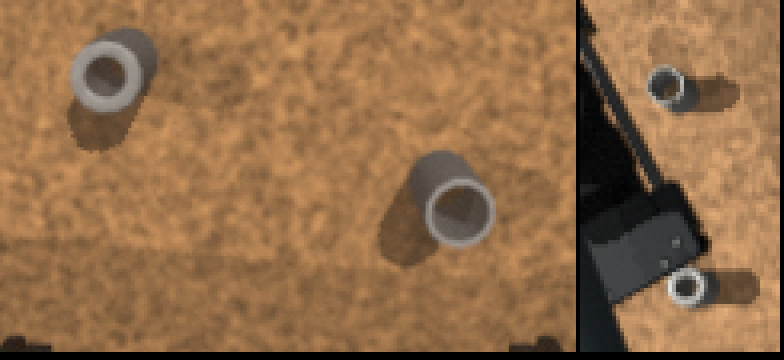

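The left panel shows the thick tube's top at (106,77) and the thin tube's at (460,211). The top-camera crop shows the thin tube at (666,86) and the thick one at (687,287).

```bash
python3 - <<'E'
from h import *
o=get_obs();c=capture('wrist');t=capture('top')
for n,p,q in(('A',(313.75,185.9),(161.5,186.5)),('B',(203.1,144.1),(166.75,236.75))): print(n,onz(c,p,50,o).round(1),onz(t,q,50).round(1))
go(570.5,297.5,95,27)
E
```

```text
A [568.  309.9  50. ] [567.5 298.8  50. ]
B [428.1 288.3  50. ] [426.3 279.4  50. ]
tcp [496.8 291.6 230.3] yaw 30.14 tilt deg [-0.05  0.03] F [-0.7  0.6 -0.3] w 0.999 t 1.45 j [-0.74  0.3   0.18  1.77 -0.06  1.07 -0.02]
-0.0064 0.0133 0.0270 0 0 0.052; -0.0063 0.0134 0.0270 0 0 0.052; -0.0063 0.0134 0.0270 0 0 0.052; -0.0062 0.0134 0.0270 0 0 0.052; -0.0061 0.0135 0.0270 0 0 0.052; -0.0060 0.0135 0.0270 0 0 0.052; -0.0060 0.0135 0.0270 0 0 0.052; -0.0059 0.0136 0.0270 0 0 0.052; -0.0058 0.0136 0.0270 0 0 0.052; -0.0057 0.0136 0.0270 0 0 0.052
```

```bash
python3 - <<'E'
from h import *
o=get_obs();c=capture('wrist');o=dict(o)
for z in(90,110,130):
    o2=dict(o);o2['eef_pos']=np.array([569,300,z]);print(z,proj(c,(569,300,50),o2))
go(569,300,110,28)
E
```

```text
90 (np.float64(254.32031766213512), np.float64(216.7863210265146))
110 (np.float64(254.55116932360167), np.float64(207.31095811308208))
130 (np.float64(254.74941615805116), np.float64(199.2247282760488))
tcp [496.7 291.9 230.3] yaw 30.17 tilt deg [-0.05  0.03] F [-0.2  0.6 -0.4] w 1.002 t 1.5 j [-0.74  0.3   0.18  1.77 -0.06  1.07 -0.02]
-0.0059 0.0133 0.0240 0 0 0.036; -0.0058 0.0134 0.0240 0 0 0.036; -0.0058 0.0134 0.0240 0 0 0.036; -0.0057 0.0134 0.0240 0 0 0.036; -0.0057 0.0134 0.0240 0 0 0.036; -0.0056 0.0134 0.0240 0 0 0.036; -0.0056 0.0135 0.0240 0 0 0.036; -0.0055 0.0135 0.0240 0 0 0.036; -0.0055 0.0135 0.0240 0 0 0.036; -0.0054 0.0135 0.0240 0 0 0.036
```

{"op": "move_arm", "data": {
  "increments": "-0.006 0.012 0.02 0 0 0; -0.01 0.024 0.045 0 0 0; -0.012 0.027 0.05 0 0 0; -0.012 0.027 0.05 0 0 0; -0.01 0.024 0.045 0 0 0; -0.0062 0.014 0.022 0 0 0; -0.002 0.006 0.008 0 0 0; 0 0 0 0 0 0; 0 0 0 0 0 0; 0 0 0 0 0 0"
}}

```text
t: 2.5
eef_pos: [570.4, 299.2, 111.8]
ee_rot: [0.5, 0.866, 0.001, 0.0]
contact_force: [-0.3, 0.4, 0.8]
width: 0.996
```

```bash
cat >> h.py <<'E'
def ringfind(c,g,rad,o=None,th=None):
    """centre of bright ring near pixel g by Hough"""
    m=cv2.cvtColor(c['pixels'],cv2.COLOR_RGB2GRAY);s=3
    x0,y0=int(g[0]-2.2*rad),int(g[1]-2.2*rad);w=int(4.4*rad)
    x0=max(x0,0);y0=max(y0,0)
    k=cv2.resize(m[y0:y0+w,x0:x0+w],None,fx=s,fy=s,interpolation=3)
    h=cv2.HoughCircles(cv2.medianBlur(k,5),cv2.HOUGH_GRADIENT,1.5,20,param1=80,param2=18,minRadius=int(rad*s*.8),maxRadius=int(rad*s*1.2))
    return [] if h is None else [((q[0]+.5)/s-.5+x0,(q[1]+.5)/s-.5+y0,q[2]/s) for q in h[0][:3]]
E
python3 - <<'E'
from h import *
for i in range(3):
    o=get_obs();c=capture('wrist');g=proj(c,(569,300,50),o)
    r=abs(proj(c,(o['eef_pos'][0]+14*.5,o['eef_pos'][1]+14*.866,50),o)[0]-proj(c,(o['eef_pos'][0]-7,o['eef_pos'][1]-12.1,50),o)[0])/2
    print(o['eef_pos'].round(1),'g',np.round(g,1),r)
    for q in ringfind(c,g,r): print(np.round(q,1),onz(c,q[:2],50,o).round(1))
save(c,'w3')
a=cv2.imread('pics/w3.png');u,v=map(int,g);cv2.imwrite('pics/w3c.png',cv2.resize(a[v-50:v+50,u-60:u+60],None,fx=5,fy=5,interpolation=3));print(u-60,v-50)
E
```

```text
[570.4 299.2 111.8] g [253.4 204.8] 15.073431186711261
[258.4 204.9  16.6] [572.5 302.   50. ]
[257.9 188.4  14.8] [565.3 313.7  50. ]
[243.9 211.9  13.2] [565.4 290.9  50. ]
[570.4 299.1 111.8] g [253.4 204.8] 15.07360778631633
[257.9 204.9  13.3] [572.2 301.7  50. ]
[257.9 187.9  14.4] [565.1 314.   50. ]
[244.4 210.9  13.8] [565.3 291.8  50. ]
[570.4 299.  111.6] g [253.5 204.8] 15.081159153524723
[257.9 202.4  15. ] [571.1 303.5  50. ]
[257.9 209.4  17.2] [574.1 298.3  50. ]
[258.4 187.9  14.4] [565.4 314.1  50. ]
193 154
```

View pics/w3c.png

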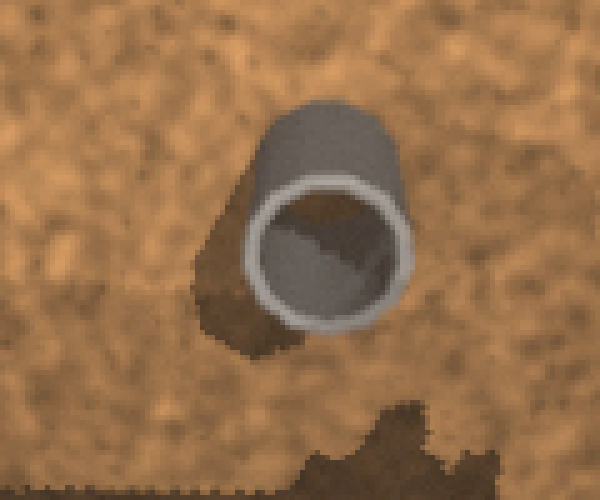

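The crop shows the ring of the thin tube centred at about (329,252), which is (258.8,204.4) in the full picture. That puts the tube near (572.5,302), so I descend there.

```bash
python3 - <<'E'
from h import *
go(572.6,302.3,14,n=1)
E
```

```text
tcp [570.4 299.  111.5] yaw 30.03 tilt deg [0.06 0.06] F [-0.2 -0.2  0.5] w 1.003 t 2.65 j [-0.67  0.53  0.17  1.73 -0.11  0.89  0.07]
0.0035 0.0069 0.1950 0 0 0.000
```

{"op": "move_arm", "data": {
  "increments": "0.0035 0.007 0.015 0 0 0; 0 0 0.03 0 0 0; 0 0 0.04 0 0 0; 0 0 0.04 0 0 0; 0 0 0.035 0 0 0; 0 0 0.022 0 0 0; 0 0 0.009 0 0 0; 0 0 0.004 0 0 0; 0 0 0 0 0 0; 0 0 0 0 0 0"
}}

```text
t: 3.65
eef_pos: [573.0, 302.2, 13.8]
ee_rot: [0.5, 0.866, 0.001, 0.0]
contact_force: [0.2, 0.1, -0.1]
width: 0.999
```

{"op": "move_arm", "data": {
  "increments": "0 0 0 0 0 0; 0 0 0 0 0 0; 0 0 0 0 0 0; 0 0 0 0 0 0; 0 0 0 0 0 0; 0 0 0 0 0 0; 0 0 0 0 0 0; 0 0 0 0 0 0; 0 0 0 0 0 0; 0 0 0 0 0 0",
  "grip": 255,
  "newtons": 20
}}

```text
t: 4.65
eef_pos: [572.4, 301.9, 13.0]
ee_rot: [0.5, 0.866, -0.0, -0.0]
contact_force: [-0.5, 0.5, 0.6]
width: 0.322
```

```bash
python3 - <<'E'
from h import *
print(get_obs()['width'])
go(500,0,190,0,n=10)
E
```

```text
0.32167417286682737
tcp [572.4 301.9  13. ] yaw 30.01 tilt deg [-0.01 -0.  ] F [-0.5  0.5  0.6] w 0.322 t 4.65 j [-0.65  0.66  0.15  1.77 -0.13  0.72  0.09]
-0.0450 -0.0427 -0.0354 0 0 0.500; -0.0472 -0.0403 -0.0354 0 0 0.500; -0.0493 -0.0378 -0.0354 0 0 0.500; -0.0512 -0.0352 -0.0354 0 0 0.500; -0.0529 -0.0324 -0.0354 0 0 0.500; -0.0546 -0.0296 -0.0354 0 0 0.500; -0.0560 -0.0267 -0.0354 0 0 0.500; -0.0574 -0.0238 -0.0354 0 0 0.500; -0.0585 -0.0207 -0.0354 0 0 0.500; -0.0595 -0.0176 -0.0354 0 0 0.500
```

```bash
python3 - <<'E'
from h import *
go(550,80,190,8,n=10)
E
```

```text
tcp [572.4 301.9  13. ] yaw 30.01 tilt deg [-0.01 -0.  ] F [-0.5  0.5  0.6] w 0.322 t 4.65 j [-0.65  0.66  0.15  1.77 -0.13  0.72  0.09]
-0.0362 -0.0261 -0.0354 0 0 0.367; -0.0372 -0.0247 -0.0354 0 0 0.367; -0.0381 -0.0232 -0.0354 0 0 0.367; -0.0389 -0.0217 -0.0354 0 0 0.367; -0.0398 -0.0202 -0.0354 0 0 0.367; -0.0405 -0.0187 -0.0354 0 0 0.367; -0.0412 -0.0171 -0.0354 0 0 0.367; -0.0418 -0.0155 -0.0354 0 0 0.367; -0.0424 -0.0139 -0.0354 0 0 0.367; -0.0429 -0.0123 -0.0354 0 0 0.367
```

{"op": "move_arm", "data": {
  "increments": "0 0 -0.03 0 0 0.2; -0.03 -0.025 -0.04 0 0 0.4; -0.038 -0.023 -0.04 0 0 0.4; -0.042 -0.022 -0.04 0 0 0.4; -0.043 -0.020 -0.04 0 0 0.4; -0.044 -0.019 -0.04 0 0 0.4; -0.044 -0.017 -0.04 0 0 0.4; -0.044 -0.016 -0.04 0 0 0.4; -0.045 -0.014 -0.03 0 0 0.4; -0.045 -0.013 -0.02 0 0 0.4"
}}

```text
t: 5.65
eef_pos: [553.8, 94.5, 195.0]
ee_rot: [0.662, 0.749, 0.001, 0.001]
contact_force: [0.3, -0.2, -1.1]
width: 0.322
```

```bash
python3 - <<'E'
from h import *
go(524,-146,190,-13,n=8)
E
```

```text
tcp [553.8  94.5 195. ] yaw 7.04 tilt deg [0.14 0.06] F [ 0.3 -0.2 -1.1] w 0.322 t 5.65 j [-0.51  0.32  0.33  1.86 -0.12  0.99 -0.  ]
-0.0588 -0.0148 0.0012 0 0 0.417; -0.0594 -0.0122 0.0012 0 0 0.417; -0.0598 -0.0096 0.0012 0 0 0.417; -0.0602 -0.0070 0.0012 0 0 0.417; -0.0604 -0.0043 0.0012 0 0 0.417; -0.0606 -0.0017 0.0012 0 0 0.417; -0.0606 0.0010 0.0012 0 0 0.417; -0.0605 0.0036 0.0012 0 0 0.417
```

{"op": "move_arm", "data": {
  "increments": "-0.059 -0.015 0.001 0 0 0.417; -0.059 -0.012 0.001 0 0 0.417; -0.06 -0.01 0.001 0 0 0.417; -0.06 -0.007 0.001 0 0 0.417; -0.06 -0.004 0.001 0 0 0.417; -0.06 -0.002 0.001 0 0 0.417; -0.055 0.001 0.001 0 0 0.417; -0.035 0.0036 0.001 0 0 0.417; -0.015 0 0 0 0 0; -0.005 0 0 0 0 0"
}}

```text
t: 6.65
eef_pos: [524.3, -138.9, 188.9]
ee_rot: [0.782, 0.624, -0.0, -0.0]
contact_force: [-0.0, 0.5, -0.8]
width: 0.318
```

{"op": "move_arm", "data": {
  "increments": "0 0 0 0 0 0; 0 0 0 0 0 0; 0 0 0 0 0 0; 0 0 0 0 0 0; 0 0 0 0 0 0; 0 0 0 0 0 0; 0 0 0 0 0 0; 0 0 0 0 0 0; 0 0 0 0 0 0; 0 0 0 0 0 0"
}}

```text
t: 7.65
eef_pos: [524.6, -138.6, 189.0]
ee_rot: [0.782, 0.624, 0.0, -0.0]
contact_force: [-0.2, 0.1, -0.0]
width: 0.322
```

```bash
python3 - <<'E'
from h import *
o=get_obs();c=capture('wrist');save(c,'w4')
for P in [(524,-146,58),(543,-63,118),(524,-146,30)]: print(P,np.round(proj(c,P,o),1))
P=o['eef_pos'];print('foot',proj(c,(P[0],P[1],P[2]-13),o),'tubetop',proj(c,(P[0],P[1],P[2]+37),o))
go(524,-146,190,-13,n=1)
a=cv2.imread('pics/w4.png');cv2.imwrite('pics/w4b.png',cv2.resize(a[80:380,60:460],(800,600),interpolation=3))
E
```

```text
(524, -146, 58) [256.5 191.3]
(543, -63, 118) [256.4 109.4]
(524, -146, 30) [256.6 183.9]
foot (np.float64(254.3345119000343), np.float64(234.59358075451735)) tubetop (np.float64(253.4184085654171), np.float64(277.4461335547219))
tcp [ 524.5 -138.7  189. ] yaw -12.81 tilt deg [-0.01  0.  ] F [-0.4  0.6 -0.1] w 0.316 t 7.7 j [-0.21  0.3   0.49  1.91 -0.17  0.97  0.13]
-0.0145 0.0022 -0.0020 0 0 0.032
```

View pics/w4b.png

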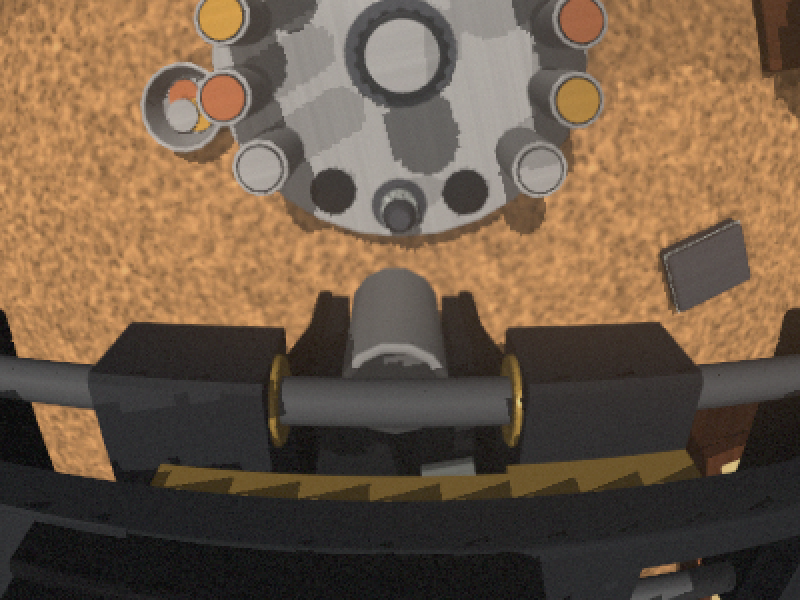

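The post tip is at (400,217) in the crop, the knob disc at (402,54), and the tube's near foot edge at (396,268). Both tube and post sit about 3.6 px right of prediction, so that is a common camera bias.

```bash
python3 - <<'E'
from h import *
o=get_obs();c=capture('wrist');Rm=R.from_quat(o['ee_rot']).as_matrix();P=np.array(o['eef_pos'])
for r in(14,):
    print('near foot edge',proj(c,P+Rm@[r,0,13],o),'L',proj(c,P+Rm@[0,-14,13],o),'Rr',proj(c,P+Rm@[0,14,13],o), 'ctr',proj(c,P+Rm@[0,0,13],o))
b=np.array([3.7,-1.5])
for b in ([0,0],[3.7,0],[3.7,-1.5],[3.7,-3]):
    b=np.array(b);print(b,'post',onz(c,np.array([260,188.5])-b,58,o).round(1),'knob',onz(c,np.array([261,107])-b,118,o).round(1))
E
```

```text
near foot edge (np.float64(254.26465332252639), np.float64(214.6784316048839)) L (np.float64(232.88059468847723), np.float64(234.48571811196794)) Rr (np.float64(275.8176656114813), np.float64(234.5500178247032)) ctr (np.float64(254.33385087127658), np.float64(234.59153248764696))
[0 0] post [ 528.2 -143.8   58. ] knob [546.8 -62.  118. ]
[3.7 0. ] post [ 524.4 -143.    58. ] knob [544.  -61.3 118. ]
[ 3.7 -1.5] post [ 524.1 -144.6   58. ] knob [543.8 -62.5 118. ]
[ 3.7 -3. ] post [ 523.7 -146.1   58. ] knob [543.5 -63.6 118. ]
```

```bash
python3 - <<'E'
from h import *
go(524.3,-143.9,110,-12.9,n=1)
E
```

```text
tcp [ 524.6 -138.7  189. ] yaw -12.81 tilt deg [-0.  0.] F [ 0.1  0.5 -0.4] w 0.319 t 7.75 j [-0.21  0.3   0.49  1.91 -0.17  0.97  0.13]
-0.0104 0.0018 0.1580 0 0 0.016
```

{"op": "move_arm", "data": {
  "increments": "-0.0104 0.0018 0.01 0 0 0; 0 0 0.03 0 0 0; 0 0 0.04 0 0 0; 0 0 0.035 0 0 0; 0 0 0.025 0 0 0; 0 0 0.013 0 0 0; 0 0 0.005 0 0 0; 0 0 0 0 0 0; 0 0 0 0 0 0; 0 0 0 0 0 0"
}}

```text
t: 8.75
eef_pos: [524.8, -144.0, 110.7]
ee_rot: [0.782, 0.624, 0.001, 0.0]
contact_force: [0.2, 0.6, -0.0]
width: 0.324
```

```bash
python3 - <<'E'
from h import *
o=get_obs();c=capture('wrist');save(c,'w5');Rm=R.from_quat(o['ee_rot']).as_matrix();P=np.array(o['eef_pos']);print(P)
print('near foot edge',proj(c,P+Rm@[14,0,13],o),'ctr',proj(c,P+Rm@[0,0,13],o))
print('tip',proj(c,(P[0],P[1],58),o),'tip near',proj(c,(Rm@[5.5,0,0]+[P[0],P[1],58]),o),'seat near edge 19',proj(c,(Rm@[9.5,0,0]+[P[0],P[1],30]),o))
a=cv2.imread('pics/w5.png');cv2.imwrite('pics/w5b.png',cv2.resize(a[170:270,195:325],None,fx=6,fy=6,interpolation=3))
E
```

```text
[ 524.80381436 -143.99721965  110.66759993]
near foot edge (np.float64(254.2648086971653), np.float64(214.67999779603167)) ctr (np.float64(254.33403935061918), np.float64(234.5933316819583))
tip (np.float64(254.72391234981023), np.float64(212.44534784106332)) tip near (np.float64(254.70690795892102), np.float64(205.78565461419063)) seat near edge 19 (np.float64(254.9285187101405), np.float64(190.11891910535712))
```

View pics/w5b.png

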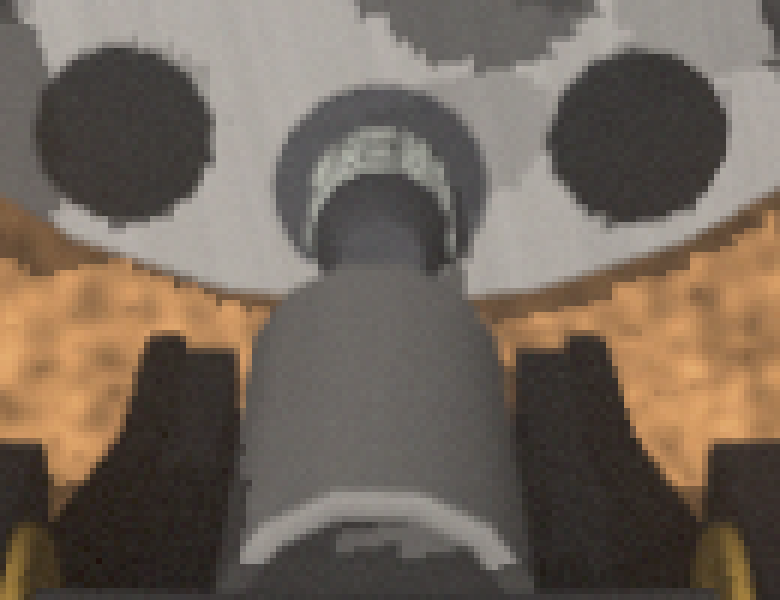

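The crop shows the post centred at about (383,180) and the tube foot at about (374,262). The post is about 1 mm to +tool y and aligned the other way, so I correct that and lower.

{"op": "move_arm", "data": {
  "increments": "0 0.0022 0.004 0 0 0; 0 0 0.012 0 0 0; 0 0 0.015 0 0 0; 0 0 0.015 0 0 0; 0 0 0.015 0 0 0; 0 0 0.012 0 0 0; 0 0 0.008 0 0 0; 0 0 0.004 0 0 0; 0 0 0 0 0 0; 0 0 0 0 0 0"
}}

```text
t: 9.8
eef_pos: [525.5, -144.2, 67.7]
ee_rot: [0.782, 0.624, 0.0, 0.0]
contact_force: [0.7, -1.0, -0.7]
width: 0.321
```

{"op": "move_arm", "data": {
  "increments": "0 0 0.002 0 0 0; 0 0 0.004 0 0 0; 0 0 0.006 0 0 0; 0 0 0.006 0 0 0; 0 0 0.006 0 0 0; 0 0 0.006 0 0 0; 0 0 0.004 0 0 0; 0 0 0.002 0 0 0; 0 0 0 0 0 0; 0 0 0 0 0 0"
}}

```text
t: 10.8
eef_pos: [525.4, -144.2, 49.5]
ee_rot: [0.782, 0.624, 0.0, -0.0]
contact_force: [-0.2, -0.0, -0.9]
width: 0.322
```

{"op": "move_arm", "data": {
  "increments": "0 0 0.002 0 0 0; 0 0 0.002 0 0 0; 0 0 0.002 0 0 0; 0 0 0.002 0 0 0; 0 0 0.002 0 0 0; 0 0 0.002 0 0 0; 0 0 0.001 0 0 0; 0 0 0 0 0 0; 0 0 0 0 0 0; 0 0 0 0 0 0"
}}

```text
t: 11.8
eef_pos: [525.4, -144.2, 43.0]
ee_rot: [0.782, 0.624, 0.0, -0.0]
contact_force: [0.6, 0.1, -0.3]
width: 0.321
```

{"op": "move_arm", "data": {
  "increments": "0 0 0 0 0 0; 0 0 0 0 0 0; 0 0 0 0 0 0; 0 0 0 0 0 0; 0 0 0 0 0 0; 0 0 -0.01 0 0 0; 0 0 -0.03 0 0 0; 0 0 -0.04 0 0 0; 0 0 -0.05 0 0 0; 0 0 -0.06 0 0 0",
  "grip": 130
}}

```text
t: 12.8
eef_pos: [524.7, -144.0, 138.6]
ee_rot: [0.782, 0.624, -0.001, -0.001]
contact_force: [0.8, 0.4, 0.2]
width: 0.489
```

```bash
python3 - <<'E'
from h import *
o=get_obs();c=capture('wrist');save(c,'w6')
for z in (80,87,108): print(z,proj(c,(525.4,-144.2,z),o),proj(c,(525.4+14*.974,-144.2-14*.22,z),o))
a=cv2.imread('pics/w6.png');cv2.imwrite('pics/w6b.png',cv2.resize(a[80:260,140:380],None,fx=3.3,fy=3.3,interpolation=3))
go(434,281,190,30,n=10)
E
```

```text
80 (np.float64(255.9276418382405), np.float64(209.67990475770233)) (np.float64(273.52414434416795), np.float64(209.65874917642125))
87 (np.float64(255.8716431418253), np.float64(212.90850193185162)) (np.float64(273.9717359751697), np.float64(212.88333489226267))
108 (np.float64(255.68347230102236), np.float64(223.79099576301607)) (np.float64(275.4718857947068), np.float64(223.74959313998534))
tcp [ 528.1 -145.3  143.8] yaw -12.85 tilt deg [ 0.45 -0.05] F [ 0.6 -0.6  2.5] w 0.492 t 12.85 j [-0.18  0.37  0.48  1.95 -0.22  0.87  0.18]
0.0789 -0.0372 -0.0095 0 0 -0.714; 0.0815 -0.0312 -0.0095 0 0 -0.714; 0.0836 -0.0250 -0.0095 0 0 -0.714; 0.0852 -0.0187 -0.0095 0 0 -0.714; 0.0864 -0.0123 -0.0095 0 0 -0.714; 0.0871 -0.0058 -0.0095 0 0 -0.714; 0.0873 0.0007 -0.0095 0 0 -0.714; 0.0870 0.0072 -0.0095 0 0 -0.714; 0.0862 0.0137 -0.0095 0 0 -0.714; 0.0849 0.0201 -0.0095 0 0 -0.714
```

View pics/w6b.png

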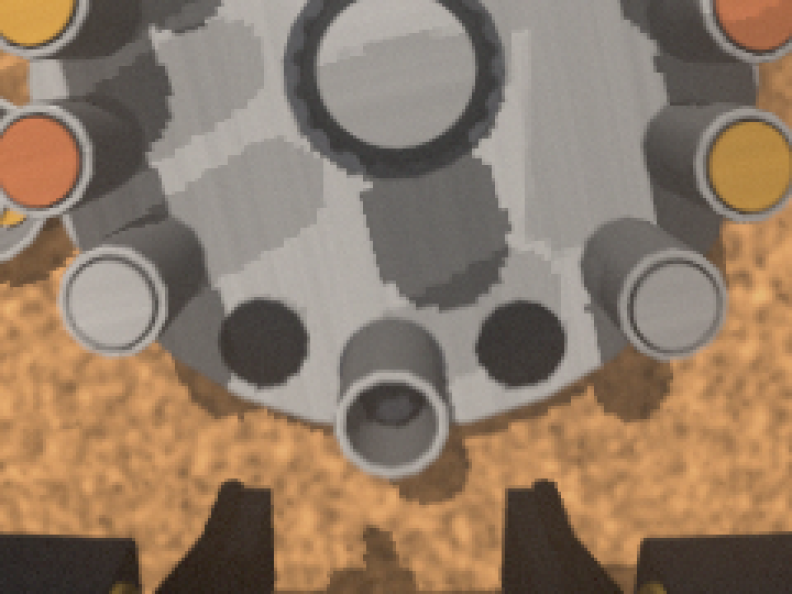

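The tube is seated. Its rim at (392,425) is the same size as its neighbours' rims, and the post is visible down inside the bore. Next is the thick tube.

{"op": "move_arm", "data": {
  "increments": "0.079 -0.037 -0.01 0 0 -0.714; 0.0815 -0.031 -0.01 0 0 -0.714; 0.0836 -0.025 -0.01 0 0 -0.714; 0.085 -0.019 -0.01 0 0 -0.714; 0.0864 -0.012 -0.01 0 0 -0.714; 0.087 -0.006 -0.01 0 0 -0.714; 0.087 0.0007 -0.01 0 0 -0.714; 0.087 0.007 -0.01 0 0 -0.714; 0.086 0.014 -0.01 0 0 -0.714; 0.085 0.02 -0.01 0 0 -0.714",
  "grip": 0
}}

```text
t: 13.85
eef_pos: [431.1, 283.1, 188.7]
ee_rot: [0.499, 0.867, 0.0, 0.0]
contact_force: [1.1, -0.4, -0.9]
width: 1.0
```

{"op": "move_arm", "data": {
  "increments": "0 0 0.02 0 0 0; 0 0 0.04 0 0 0; 0 0 0.04 0 0 0; 0 0 0.03 0 0 0; 0 0 0.02 0 0 0; 0 0 0.01 0 0 0; 0 0 0 0 0 0; 0 0 0 0 0 0; 0 0 0 0 0 0; 0 0 0 0 0 0"
}}

```text
t: 14.85
eef_pos: [432.0, 281.9, 108.7]
ee_rot: [0.5, 0.866, 0.001, 0.0]
contact_force: [0.2, -1.1, -0.3]
width: 0.999
```

```bash
python3 - <<'E'
from h import *
o=get_obs();c=capture('wrist');save(c,'w7');Rm=R.from_quat(o['ee_rot']).as_matrix()
g=proj(c,(429.6,280.5,50),o);print(g)
a=cv2.imread('pics/w7.png');u,v=map(int,g);cv2.imwrite('pics/w7c.png',cv2.resize(a[v-40:v+40,u-50:u+50],None,fx=6,fy=6,interpolation=3));print(u-50,v-40)
go(429.6,280.5,14,n=1)
E
```

```text
(np.float64(250.94633154829734), np.float64(207.8843362129226))
200 167
tcp [431.9 281.8 108.5] yaw 30.03 tilt deg [0.04 0.04] F [ 0.7  0.2 -0.4] w 1.003 t 14.9 j [-0.78  0.35  0.14  2.03 -0.07  0.77 -0.07]
-0.0000 -0.0054 0.1891 0 0 0.000
```

View pics/w7c.png

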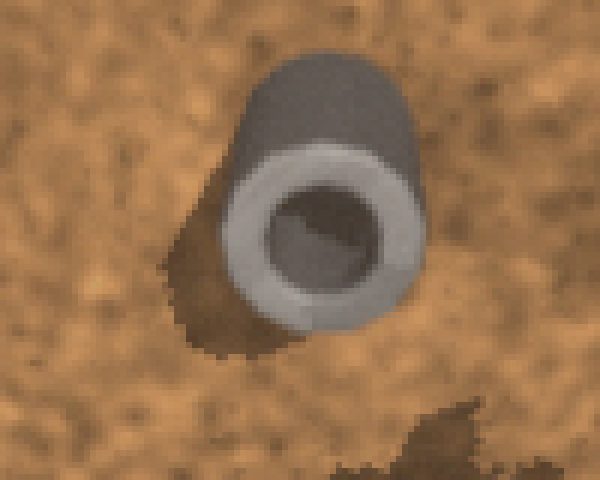

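The thick tube's ring is at (323,238), matching the prediction to within 1 px.

{"op": "move_arm", "data": {
  "increments": "0 -0.0054 0.015 0 0 0; 0 0 0.03 0 0 0; 0 0 0.04 0 0 0; 0 0 0.04 0 0 0; 0 0 0.034 0 0 0; 0 0 0.02 0 0 0; 0 0 0.008 0 0 0; 0 0 0.003 0 0 0; 0 0 0 0 0 0; 0 0 0 0 0 0"
}}

```text
t: 15.9
eef_pos: [429.8, 280.6, 13.7]
ee_rot: [0.5, 0.866, 0.001, 0.0]
contact_force: [0.3, 0.2, 1.3]
width: 1.002
```

{"op": "move_arm", "data": {
  "increments": "0 0 0 0 0 0; 0 0 0 0 0 0; 0 0 0 0 0 0; 0 0 0 0 0 0; 0 0 0 0 0 0; 0 0 0 0 0 0; 0 0 0 0 0 0; 0 0 0 0 0 0; 0 0 0 0 0 0; 0 0 -0.02 0 0 0",
  "grip": 255,
  "newtons": 25
}}

```text
t: 16.9
eef_pos: [428.3, 279.6, 22.3]
ee_rot: [0.5, 0.866, -0.001, -0.001]
contact_force: [-0.8, 0.8, -0.7]
width: 0.316
```

```bash
python3 - <<'E'
from h import *
go(440,20,190,0,n=10)
E
```

```text
tcp [428.3 279.6  22.3] yaw 30.04 tilt deg [-0.14 -0.1 ] F [-0.8  0.8 -0.7] w 0.316 t 16.9 j [-0.75  0.48  0.12  2.09 -0.1   0.58 -0.04]
-0.0461 -0.0241 -0.0334 0 0 0.501; -0.0473 -0.0216 -0.0334 0 0 0.501; -0.0484 -0.0191 -0.0334 0 0 0.501; -0.0493 -0.0165 -0.0334 0 0 0.501; -0.0501 -0.0139 -0.0334 0 0 0.501; -0.0508 -0.0113 -0.0334 0 0 0.501; -0.0513 -0.0086 -0.0334 0 0 0.501; -0.0517 -0.0059 -0.0334 0 0 0.501; -0.0519 -0.0032 -0.0334 0 0 0.501; -0.0520 -0.0005 -0.0334 0 0 0.501
```

{"op": "move_arm", "data": {
  "increments": "-0.03 -0.02 -0.04 0 0 0.5; -0.045 -0.022 -0.04 0 0 0.5; -0.05 -0.019 -0.04 0 0 0.5; -0.05 -0.0165 -0.04 0 0 0.5; -0.05 -0.014 -0.04 0 0 0.5; -0.052 -0.011 -0.03 0 0 0.5; -0.052 -0.0086 -0.03 0 0 0.5; -0.052 -0.006 -0.03 0 0 0.5; -0.052 -0.003 -0.02 0 0 0.5; -0.052 -0.0005 -0.02 0 0 0.5"
}}

```text
t: 17.9
eef_pos: [438.4, 26.2, 189.2]
ee_rot: [0.708, 0.707, 0.001, 0.0]
contact_force: [0.3, -0.6, -0.9]
width: 0.313
```

```bash
python3 - <<'E'
from h import *
go(427,-358,130,-35,n=10)
E
```

```text
tcp [438.4  26.2 189.2] yaw -0.1 tilt deg [0.05 0.05] F [ 0.3 -0.6 -0.9] w 0.313 t 17.9 j [-0.51  0.11  0.39  2.12 -0.06  0.91 -0.09]
-0.0768 -0.0021 0.0118 0 0 0.582; -0.0768 0.0025 0.0118 0 0 0.582; -0.0765 0.0072 0.0118 0 0 0.582; -0.0760 0.0119 0.0118 0 0 0.582; -0.0751 0.0165 0.0118 0 0 0.582; -0.0740 0.0210 0.0118 0 0 0.582; -0.0725 0.0255 0.0118 0 0 0.582; -0.0709 0.0298 0.0118 0 0 0.582; -0.0689 0.0341 0.0118 0 0 0.582; -0.0667 0.0382 0.0118 0 0 0.582
```

{"op": "move_arm", "data": {
  "increments": "-0.077 -0.002 0 0 0 0.58; -0.077 0.0025 0 0 0 0.58; -0.0765 0.007 0 0 0 0.58; -0.076 0.012 0 0 0 0.58; -0.075 0.0165 0 0 0 0.58; -0.074 0.021 0.02 0 0 0.58; -0.0725 0.0255 0.025 0 0 0.58; -0.071 0.03 0.03 0 0 0.58; -0.069 0.034 0.025 0 0 0.58; -0.065 0.038 0.02 0 0 0.58"
}}

```text
t: 18.9
eef_pos: [428.3, -357.5, 127.7]
ee_rot: [0.887, 0.462, 0.0, -0.0]
contact_force: [0.5, 1.3, 0.1]
width: 0.315
```

{"op": "move_arm", "data": {
  "increments": "0 0 0.03 0 0 0; 0 0 0.04 0 0 0; 0 0 0.04 0 0 0; 0 0 0.03 0 0 0; 0 0 0.02 0 0 0; 0 0 0.01 0 0 0; 0 0 0 0 0 0; 0 0 0 0 0 0; 0 0 0 0 0 0; 0 0 0 0 0 0"
}}

```text
t: 19.9
eef_pos: [429.1, -356.6, 43.6]
ee_rot: [0.886, 0.464, 0.0, 0.0]
contact_force: [-0.7, -0.3, -1.3]
width: 0.312
```

```bash
python3 - <<'E'
from h import *
go(427,-358,18,n=1)
t=capture('top');f=.64
im=t['pixels'][165:275,355:435,::-1];cv2.imwrite('pics/t3.png',cv2.resize(im,None,fx=5,fy=5,interpolation=3))
print(proj(t,(427,-358,4)))
E
```

```text
tcp [ 429.1 -356.6   43.6] yaw -34.76 tilt deg [ 0.06 -0.03] F [-0.7 -0.3 -1.3] w 0.312 t 19.9 j [ 0.19  0.56  0.57  2.   -0.45  0.71  0.43]
-0.0047 -0.0020 0.0512 0 0 0.000
(np.float64(392.9944904069805), np.float64(237.6746809508142))
```

{"op": "move_arm", "data": {
  "increments": "-0.004 -0.002 0.01 0 0 0; 0 0 0.012 0 0 0; 0 0 0.012 0 0 0; 0 0 0.008 0 0 0; 0 0 0.005 0 0 0; 0 0 0.003 0 0 0; 0 0 0.001 0 0 0; 0 0 0.0005 0 0 0; 0 0 0 0 0 0; 0 0 0 0 0 0"
}}

```text
t: 20.95
eef_pos: [426.9, -357.5, 17.4]
ee_rot: [0.886, 0.464, 0.0, 0.0]
contact_force: [-0.6, -0.2, -1.4]
width: 0.311
```

```bash
python3 - <<'E'
from h import *
go(427,-358,17.5,n=1)
E
```

```text
tcp [ 426.9 -357.5   17.4] yaw -34.76 tilt deg [ 0.02 -0.01] F [-0.6 -0.2 -1.4] w 0.311 t 20.95 j [ 0.22  0.6   0.53  2.01 -0.48  0.66  0.46]
-0.0006 0.0007 -0.0002 0 0 0.000
```

{"op": "move_arm", "data": {
  "increments": "0 0 0.001 0 0 0; 0 0 0 0 0 0; 0 0 0 0 0 0; 0 0 0 0 0 0; 0 0 0 0 0 0; 0 0 -0.01 0 0 0; 0 0 -0.03 0 0 0; 0 0 -0.05 0 0 0; 0 0 -0.06 0 0 0; 0 0 -0.06 0 0 0",
  "grip": 130
}}

```text
t: 21.95
eef_pos: [426.6, -357.7, 123.8]
ee_rot: [0.886, 0.463, 0.0, 0.0]
contact_force: [-0.0, -0.3, -0.5]
width: 0.494
```

```bash
python3 - <<'E'
from h import *
go(544,-61.8,190,30,n=10)
E
```

```text
tcp [ 426.6 -357.7  123.8] yaw -34.8 tilt deg [ 0.02 -0.02] F [-0.  -0.3 -0.5] w 0.494 t 21.95 j [ 0.12  0.44  0.65  1.95 -0.35  0.86  0.35]
0.0620 -0.0145 -0.0132 0 0 -1.080; 0.0632 -0.0074 -0.0132 0 0 -1.080; 0.0637 -0.0002 -0.0132 0 0 -1.080; 0.0633 0.0070 -0.0132 0 0 -1.080; 0.0621 0.0141 -0.0132 0 0 -1.080; 0.0601 0.0210 -0.0132 0 0 -1.080; 0.0574 0.0276 -0.0132 0 0 -1.080; 0.0539 0.0339 -0.0132 0 0 -1.080; 0.0497 0.0398 -0.0132 0 0 -1.080; 0.0449 0.0451 -0.0132 0 0 -1.080
```

{"op": "move_arm", "data": {
  "increments": "0.062 -0.014 -0.02 0 0 -1; 0.063 -0.007 -0.02 0 0 -1; 0.0637 0 -0.02 0 0 -1; 0.063 0.007 -0.02 0 0 -1; 0.062 0.014 -0.02 0 0 -1; 0.06 0.021 -0.01 0 0 -1; 0.0574 0.0276 -0.01 0 0 -1; 0.054 0.034 -0.005 0 0 -1; 0.05 0.039 0 0 0 -1; 0.046 0.044 0 0 0 -1",
  "grip": 60
}}

```text
t: 22.95
eef_pos: [554.8, -65.6, 185.8]
ee_rot: [0.534, 0.845, 0.0, 0.001]
contact_force: [-0.1, -0.8, -0.2]
width: 0.765
```

{"op": "move_arm", "data": {
  "increments": "0 0 0 0 0 0; 0 0 0 0 0 0; 0 0 0 0 0 0; 0 0 0 0 0 0; 0 0 0 0 0 0; 0 0 0 0 0 0; 0 0 0 0 0 0; 0 0 0 0 0 0; 0 0 0 0 0 0; 0 0 0 0 0 0"
}}

```text
t: 23.95
eef_pos: [554.3, -66.4, 184.2]
ee_rot: [0.536, 0.844, -0.0, -0.0]
contact_force: [0.4, 0.2, 0.3]
width: 0.764
```

```bash
python3 - <<'E'
from h import *
o=get_obs();c=capture('wrist');save(c,'w8');t=capture('top');save(t,'t4')
print('knob pred',proj(c,(544,-61.8,118),o),'tray tube',proj(t,(427,-358,54)))
go(544,-61.8,88,n=1)
a=cv2.imread('pics/w8.png')[100:280,120:400];b=cv2.imread('pics/t4.png')[160:280,240:440]
w=cv2.resize(a,(560,360),interpolation=3);b=cv2.resize(b,(400,240),interpolation=3)
im=np.zeros((600,560,3),np.uint8);im[:360]=w;im[360:,:400]=b;cv2.imwrite('pics/m8.png',im)
E
```

```text
knob pred (np.float64(245.4348029601418), np.float64(194.88177351503873)) tray tube (np.float64(398.71565768895766), np.float64(237.0810987289323))
tcp [554.3 -66.3 184.2] yaw 25.24 tilt deg [-0.    0.01] F [0.8 0.1 0.2] w 0.765 t 24.05 j [-0.25  0.33  0.37  1.88 -0.14  0.97  0.62]
0.0170 -0.0147 0.1925 0 0 0.000
```

View pics/m8.png

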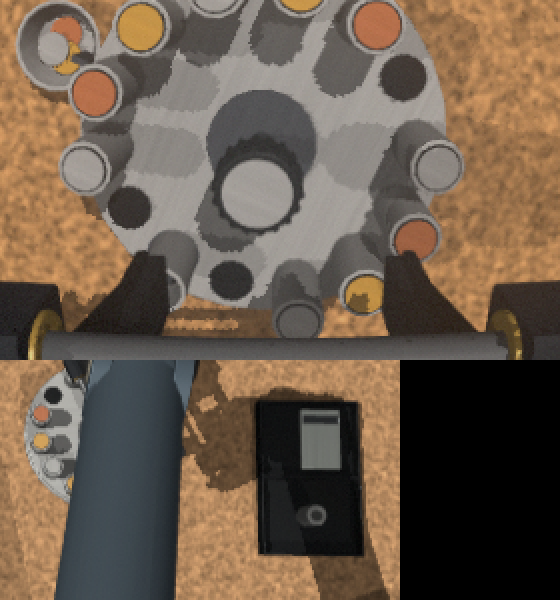

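The thick tube stands in the empty bay at (316,515) in the lower panel. The knob disc is at (258,193) in the upper panel, which puts the knob axis near (544.6,-63).

```bash
python3 - <<'E'
from h import *
go(544.6,-63,87.5,n=1)
E
```

```text
tcp [554.3 -66.3 184.2] yaw 25.24 tilt deg [-0.    0.01] F [0.8 0.1 0.2] w 0.765 t 24.05 j [-0.25  0.33  0.37  1.88 -0.14  0.97  0.62]
0.0143 -0.0146 0.1935 0 0 0.000
```

{"op": "move_arm", "data": {
  "increments": "0.007 -0.0073 0 0 0 0; 0.0073 -0.0073 0.015 0 0 0; 0 0 0.03 0 0 0; 0 0 0.04 0 0 0; 0 0 0.04 0 0 0; 0 0 0.035 0 0 0; 0 0 0.02 0 0 0; 0 0 0.01 0 0 0; 0 0 0.0035 0 0 0; 0 0 0 0 0 0"
}}

```text
t: 25.05
eef_pos: [544.9, -63.1, 87.8]
ee_rot: [0.536, 0.844, 0.0, 0.0]
contact_force: [-0.2, 0.2, 1.3]
width: 0.767
```

{"op": "move_arm", "data": {
  "increments": "0 0 0 0 0 0; 0 0 0 0 0 0; 0 0 0 0 0 0; 0 0 0 0 0 0; 0 0 0 0 0 0; 0 0 0 0 0 0; 0 0 0 0 0 0; 0 0 0 0 0 0; 0 0 0 0 0 0; 0 0 0 0 0 0",
  "grip": 255,
  "newtons": 50
}}

```text
t: 26.05
eef_pos: [544.7, -63.0, 87.6]
ee_rot: [0.536, 0.844, 0.0, 0.0]
contact_force: [-0.7, 0.4, 2.2]
width: 0.4
```

```bash
python3 - <<'E'
from h import *
o=get_obs();print(np.round(o['ft_torque'],3))
go(544.6,-63,87.5,n=1)
E
```

```text
[ 0.003  0.186 -0.048]
tcp [544.7 -63.   87.6] yaw 25.23 tilt deg [0.01 0.01] F [-0.7  0.4  2.2] w 0.4 t 26.05 j [-0.22  0.44  0.33  1.98 -0.2   0.76  0.67]
0.0001 -0.0001 0.0003 0 0 0.000
```

{"op": "move_arm", "data": {
  "increments": "0 0 0 0 0 0.3; 0 0 0 0 0 0.5; 0 0 0 0 0 0.5; 0 0 0 0 0 0.5; 0 0 0 0 0 0.5; 0 0 0 0 0 0.5; 0 0 0 0 0 0.5; 0 0 0 0 0 0.5; 0 0 0 0 0 0.385; 0 0 0 0 0 0.1"
}}

```text
t: 27.05
eef_pos: [544.6, -63.0, 87.6]
ee_rot: [0.711, 0.704, -0.0, -0.0]
contact_force: [-0.9, -0.2, 3.9]
width: 0.399
```

```bash
python3 - <<'E'
from h import *
o=get_obs();print(np.round(o['ft_torque'],3))
go(544.6,-63,87.5,n=1)
E
```

```text
[-0.096  0.296  0.046]
tcp [544.6 -63.   87.6] yaw -0.56 tilt deg [-0. -0.] F [-0.9 -0.2  3.9] w 0.399 t 27.05 j [-0.31  0.45  0.45  1.99 -0.28  0.76  0.29]
0.0001 -0.0000 0.0003 0 0 0.000
```

{"op": "move_arm", "data": {
  "increments": "0 0 0 0 0 0.3; 0 0 0 0 0 0.5; 0 0 0 0 0 0.5; 0 0 0 0 0 0.5; 0 0 0 0 0 0.5; 0 0 0 0 0 0.5; 0 0 0 0 0 0.5; 0 0 0 0 0 0.5; 0 0 0 0 0 0.385; 0 0 0 0 0 0.1"
}}

```text
t: 28.05
eef_pos: [544.6, -63.0, 87.6]
ee_rot: [0.849, 0.528, -0.0, -0.0]
contact_force: [-1.7, -0.7, 5.6]
width: 0.401
```

{"op": "move_arm", "data": {
  "increments": "0 0 0 0 0 0.3; 0 0 0 0 0 0.5; 0 0 0 0 0 0.5; 0 0 0 0 0 0.5; 0 0 0 0 0 0.5; 0 0 0 0 0 0.5; 0 0 0 0 0 0.5; 0 0 0 0 0 0.4; 0 0 0 0 0 0.3; 0 0 0 0 0 0.2"
}}

```text
t: 29.05
eef_pos: [544.5, -63.0, 87.6]
ee_rot: [0.944, 0.33, -0.0, -0.0]
contact_force: [-1.8, -0.0, 6.7]
width: 0.403
```

```bash
python3 - <<'E'
from h import *
o=get_obs();print(np.round(o['ft_torque'],3))
go(544.6,-63,87.5,25.24-77.1,n=1)
s=capture('scene');t=capture('top');save(s,'s9');save(t,'t9');w=capture('wrist');save(w,'w9')
P=np.array([544.4-85,-62.8,80]);print('scene stop',proj(s,P),'top',proj(t,P),'wrist',proj(w,P,o))
a=cv2.imread('pics/s9.png')[140:240,170:290];b=cv2.imread('pics/t9.png')[150:270,235:355];d=cv2.imread('pics/w9.png')[60:300,100:420]
im=np.zeros((600,800,3),np.uint8);im[:250,:300]=cv2.resize(a,(300,250),interpolation=3);im[:250,310:560]=cv2.resize(b,(250,250),interpolation=3);im[255:600,:460]=cv2.resize(d,(460,345),interpolation=3)
cv2.imwrite('pics/m9.png',im)
E
```

```text
[-0.114  0.567  0.057]
tcp [544.5 -63.   87.6] yaw -51.5 tilt deg [-0.02  0.02] F [-1.8 -0.   6.7] w 0.403 t 29.05 j [-0.48  0.5   0.69  2.   -0.44  0.8  -0.44]
0.0001 0.0001 0.0003 0 0 0.060
scene stop (np.float64(235.65099681202892), np.float64(154.47789935367615)) top (np.float64(290.91197171334187), np.float64(224.37502226915794)) wrist (np.float64(185.9376950419283), np.float64(315.64150128502376))
```

View pics/m9.png

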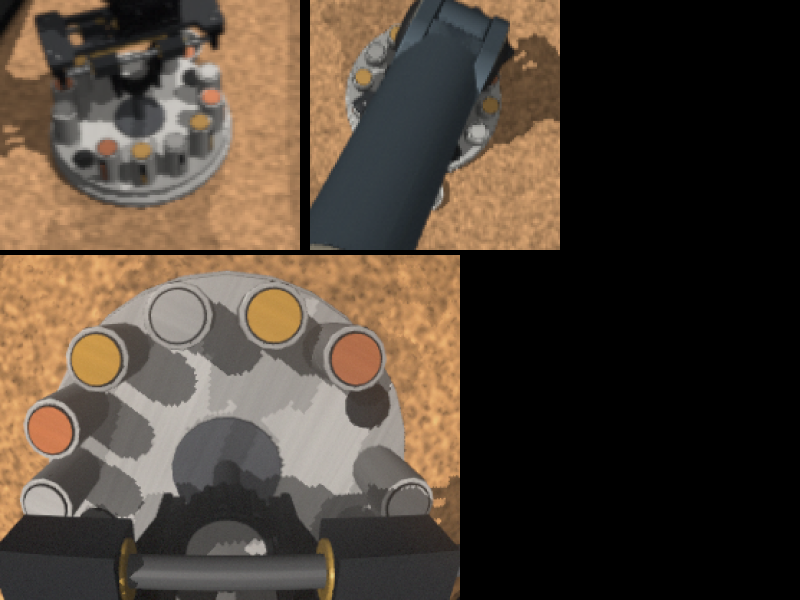

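```bash
python3 - <<'E'
from h import *
o=get_obs();c=capture('wrist');print(round(o['t'],2),np.round(o['ft_torque'],3))
o8={'eef_pos':np.array([554.3,-66.3,184.2]),'ee_rot':np.array([.536,.844,0,0])/np.hypot(.536,.844)}
k=np.array([544.5,-63]);b=np.array([3.6,-.8])
for a,q in(((84,168),(45,502)),((95,93),(52,430)),((141,27),(97,358)),((378,25),(355,358)),((437,166),(407,500))):
    p8=onz(c,np.array(a)/2+[120,100]-b,80,o8)[:2]-k;p9=onz(c,(np.array(q)-[0,255])/1.4375+[100,60]-b,80,o)[:2]-k
    d=[np.degrees(np.arctan2(p[1],p[0])) for p in(p8,p9)];print(np.hypot(*p8).round(1),np.hypot(*p9).round(1),np.round(d,1),'cw turn',((d[0]-d[1])%360).round(1))
E
```

```text
29.2 [-0.047  0.61  -0.027]
87.5 86.7 [-155.7  126.7] cw turn 77.6
87.5 86.5 [179.6 102.6] cw turn 77.0
87.3 87.3 [154.5  76.9] cw turn 77.6
84.9 85.4 [78.1  1.7] cw turn 76.5
82.2 82.6 [ 26.8 -48.5] cw turn 75.3
```

```bash
python3 -c "
from h import *
o=get_obs();print(o['t'],o['width'],o['contact_force']);print(job_done())"
```

```text
29.25 0.40072828674119515 [-2.65684041  0.35900558  6.35935707]
the job is handed in; nothing more can be done
None
```

I fitted the thin tube on the post, stood the thick one in the tray, turned the carousel three clicks clockwise, and handed in at 29.25 s still gripping the knob.

- **Thin tube:** It went down over the bare post with no side force and I let go of it. The close-up showed it upright with its rim level with the neighbouring tubes and the post inside.
- **Thick tube:** It stands upright in the empty bay of the wallet tray, confirmed in the top picture.
- **Carousel:** I turned it with the knob gripped at 50 N. Measured from five tubes before and after, it turned 75.3–77.6° (mean 76.8°) against the 77.1° wanted, so it sits at the third click and did not slip.

Two things were not ideal in the last checks. The wrist camera read about 3.6 px off to one side, which I corrected for. A small upward force on the tool, 6.4 N at hand-in, built up while turning. In the last pictures the arm hid the coin cup, so I judged the refitted tube's position at the cup from the measured turn rather than by seeing it there.

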